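# Clear and scrub down the hob

## Task

Clear the little wooden boards off the cold hob and stack them squarely in one pile centred on the marble slab, lengthways along it. Then scrub the hob's glass with the scrub block, long side across the stroke, sole flat and under light, steady pressure: one straight pass along the middle of the near half from the touch-panel end to the other end, then one pass back along the middle of the far half. Finally stand the block back in the middle of its cork mat, lengthways along it, with the pile still square and the other things left where they are.

Things in the scene. Friction and masses are not known exactly. Their poses are not given: they have to be found in the camera images.
- board1: small pale beech serving board, 140 x 60 x 16 mm, about 0.1 kg; all boards are alike and 3 or 4 of them are present, lying flat on the hob; origin at the centre of its underside, x along its 140 mm length, z up through its thickness
- board2: small pale beech serving board, 140 x 60 x 16 mm, about 0.1 kg; all boards are alike and 3 or 4 of them are present, lying flat on the hob; origin at the centre of its underside, x along its 140 mm length, z up through its thickness
- board3: small pale beech serving board, 140 x 60 x 16 mm, about 0.1 kg; all boards are alike and 3 or 4 of them are present, lying flat on the hob; origin at the centre of its underside, x along its 140 mm length, z up through its thickness
- board4: small pale beech serving board, 140 x 60 x 16 mm, about 0.1 kg; all boards are alike and 3 or 4 of them are present, lying flat on the hob; origin at the centre of its underside, x along its 140 mm length, z up through its thickness
- block: hob scrub block, 68 mm tall, 0.22 kg, standing on the cork mat: white grip bar on top (90 mm along x, 26 mm across y, 34 to 68 mm above the origin), 100 x 60 mm grey carrier plate (24 to 34 mm above it), and a 110 x 70 x 10 mm grey felt sole sprung up and down. Origin at the centre of the sole's underside with the spring relaxed; x along its long side, z up
- sole (a joint): how far the block's sole is pushed up into it, 0 (relaxed) to 0.012 m (hard against its stop); the spring begins to give at 2.5 N and adds 1 N per mm; the light, steady scrubbing pressure is the middle of this travel, 3 to 9 mm
- hob: portable induction hob, cold, fixed: 280 (x) x 340 (y) x 45 mm tall with a flat black glass top at 45 mm; origin at the centre of its underside, x away from the robot; a 53 mm wide touch panel (row of white dots, ruled off by a white line) runs along its -y end
- hob_glass (a point): centre of the hob's cooking glass (the area beyond the touch panel, marked by a ring), on the top face; the area is 280 mm along x and reaches 140 mm either way along y; axes as the hob's. The near half is -x, the far half +x; the touch-panel end is -y
- marble: fixed marble slab on the worktop, 170 x 84 x 12 mm, origin at the centre of its underside, x along its length
- marble_top (a point): centre of the marble slab's top face, 12 mm above the worktop
- mat: fixed cork mat on the worktop, 150 x 110 x 5 mm, origin at the centre of its underside, x along its length
- mat_top (a point): centre of the cork mat's top face, 5 mm above the worktop
- mug: white mug, 80 mm across, 90 mm tall; bystander
- jar: glass jar with steel cap, 68 mm across, 75 mm tall; bystander
- mill: wooden pepper mill, 54 mm across, 112 mm tall; bystander
- bowl: small blue bowl, 100 mm across, 45 mm tall; bystander
- cellar: steel salt cellar, 70 mm across, 40 mm tall; bystander
- spoon: wooden spoon, 180 mm long; bystander

How it is judged:
By the outcome, as a careful person would: the job done as asked, in the order asked, and still so for the second after the job is handed in, with the robot touching nothing.
Of board1, board2, board3, board4 only 3 to 4 are there at a start; the rules pass over those that are not, and their reading is None.
At some moment in a run one of block may be knocked a few centimetres aside while the robot is not near it.
Once in a run the grip may slacken for a moment while it holds something.
It also fails if it takes over 200 s, if anything falls off the work surface, if the arm or the gripper's body presses on something with over 40 N, if the wrist force passes 120 N, or if a joint passes its speed limit or range.

## Robot

A 7-joint arm with a two-finger parallel gripper is mounted at the origin on the work surface. World frame = base frame: x ahead of the robot, y to its left, z up, the work surface at z = 0. Lengths are in m, angles in rad, forces in N, time in s.
With the tool pointing down it reaches from about 0.35 to 0.9 m from the base axis. Payload 7.2 kg.
Tool frame: the origin (TCP) lies at the very end of the fingers, on their centre line; the grasp point (between the pads) lies 19 mm behind it; z points along the fingers, y is the direction in which the jaws open and shut (so a half turn about z gives the same grasp; the last joint's range is limited). The gripper opens to 88 mm and grips with 3 to 60 N. Pads are 20 mm wide; open, the fingers measure 115 mm over their backs; the gripper's body (75 mm by 178 mm) begins 61 mm behind the grasp point.
Start: joints at [1.204, 0.411, -0.013, 1.596, 0.006, 1.134, -0.082], TCP at [0.184, -0.597, 0.223] pointing down, gripper open.
Joint ranges: [-2.95, 2.95], [-0.29, 1.99], [-1.47, 1.44], [0.14, 2.54], [-1.03, 4.17], [0.13, 1.85], [-2.86, 2.86]. Speed limits (rad/s): [2.39, 2.39, 3.01, 3.01, 3.14, 3.14, 3.14].

## Interface

Orientations are given as [roll, pitch, yaw] about the fixed x, y, z axes, in that order (R = Rz(yaw) Ry(pitch) Rx(roll)).
In Python, from cell import env, kinematics, sensors, camera, hand_in gives the robot as it stands. Calls block until the motion is done:
- env.goto(position, orientation): joint-space move of the TCP to a pose.
- env.move_straight(position, vel=0.15, attitude=None): straight line of the TCP; attitude=None keeps the orientation; vel is the mean speed in m/s.
- env.move_j(angles): joint-space move.
- env.grip(opening, grip_force=None): finger opening in m; grip_force is the grip in N (None keeps the last); returns when the fingers have stopped.
- env.dwell(seconds).
- kinematics.solve_ik(position, orientation): joint angles nearest the present ones, or None.
- sensors.sense(): the state.
- camera(name): name is "scene" or "top" or "wrist"; returns a dict with "image" (480x640x3 uint8, red, green, blue), "fov_y" (degrees; the focal length in pixels is half the picture's height over the tangent of half this angle, whatever the lens; pixels are square), "cx", "cy" (the principal point, pixels), "R" (3x3) and "t" (3): a world point X has camera coordinates R X + t; the wrist camera has in their place "hand_eye" (4x4, takes a point from camera to tool coordinates, whose origin is the TCP and whose axes are the flange's). Camera axes: x right, y down, z forward; pixel columns grow to the right and rows downward; lengths in m; the calibration is good to about 2 mm. A picture is of the moment at which its call begins: read the wrist's pose just before it. There is no depth.
A pose or a line that the arm cannot do raises env.IKError and nothing moves.
- hand_in(): hands the job in, once; it reports no verdict.
The state is a dict: "clock": time; "q": joint angles; "dq": joint speeds; "joint_torque": joint torques, N m; "tcp_pos": TCP position; "orientation": TCP orientation; "force": force on the tool from outside, world axes, zero at the start; "ft_torque": the same for the moment, N m; "grip_width": finger opening in m.
Only numpy, scipy, OpenCV 4.12 (cv2) and the standard library are available. Lean on these libraries where they do the work, as an engineer would, in place of code of your own. Each camera call takes 0.05 s, during which the arm holds its last target.

## Working session

There is one attempt and no reset: what is moved stays moved. The work goes in short steps, each a Python script; the robot and the scene stay as the last script left them, time stands still between calls to the robot, and variables do not carry over. Pictures are saved under pics/ and viewed, and the job is handed in when it is done.

```bash
ls; mkdir -p pics; python3 - <<'E'
from cell import env,kinematics,sensors,camera
import cv2,numpy as np
s=sensors.sense();print(s)
for n in("scene","top","wrist"):
    c=camera(n);cv2.imwrite(f"pics/a_{n}.png",c["image"][:,:,::-1])
    print(n,{k:v for k,v in c.items() if k!="image"})
E
```

```text
pics
{'clock': 0.0, 'q': array([ 1.20382161,  0.41186672, -0.01275434,  1.59706199,  0.00561364,
        1.13426169, -0.08221319]), 'dq': array([0.00066224, 0.00026117, 0.00049378, 0.00155126, 0.00063046,
       0.00096052, 0.00017836]), 'joint_torque': array([ 4.02397654e-04, -5.87947905e+01,  6.41934592e-01, -2.91069388e+01,
       -5.37380681e-02,  1.85046264e-02,  1.95432463e-04]), 'tcp_pos': array([ 0.1837993 , -0.59683496,  0.22182217]), 'orientation': array([-3.14003431e+00,  1.06107438e-04,  2.98830909e-01]), 'force': array([ 0.17355406, -0.35270881, -0.47190119]), 'ft_torque': array([-0.04679991, -0.00183327,  0.00996729]), 'grip_width': 0.08785066762810949}
scene {'fov_y': 53.80086133016911, 'cx': 319.30946304003675, 'cy': 237.83191833828667, 'R': array([[ 0.52993039,  0.84802061,  0.00590148],
       [ 0.55521694, -0.34167961, -0.75828042],
       [-0.64102101,  0.40511244, -0.65190182]]), 't': array([-0.26350839, -0.24975231,  1.52870775])}
top {'fov_y': 50.948760588765985, 'cx': 325.20184482742246, 'cy': 237.41003628442536, 'R': array([[-0.00627184, -0.99991557, -0.01138082],
       [-0.98157863,  0.00832934, -0.19087695],
       [ 0.19095563,  0.00997402, -0.98154799]]), 't': array([0.00505627, 0.53589625, 1.24591333])}
wrist {'fov_y': 65.98629217836728, 'cx': 320.3456252727062, 'cy': 242.21207996264894, 'hand_eye': array([[-1.33232277e-04, -9.55709601e-01, -2.94311299e-01,
         8.11758036e-02],
       [ 9.99999587e-01,  1.37417234e-04, -8.98922986e-04,
        -1.71455477e-03],
       [ 8.99552773e-04, -2.94311297e-01,  9.55709187e-01,
        -1.61687225e-01],
       [ 0.00000000e+00,  0.00000000e+00,  0.00000000e+00,
         1.00000000e+00]])}
```

View pics/a_scene.png

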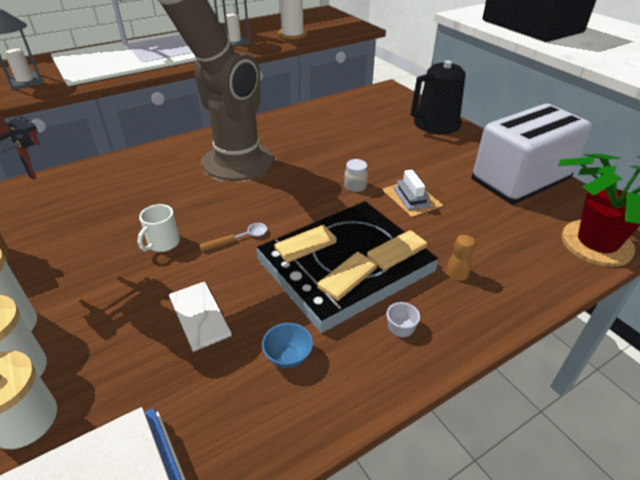

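View pics/a_top.png

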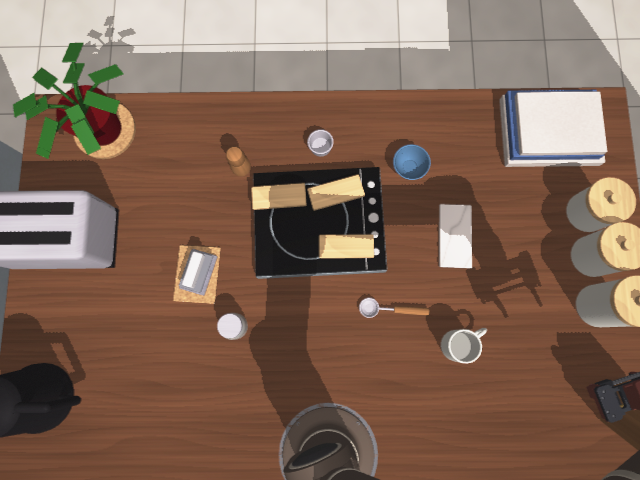

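View pics/a_wrist.png

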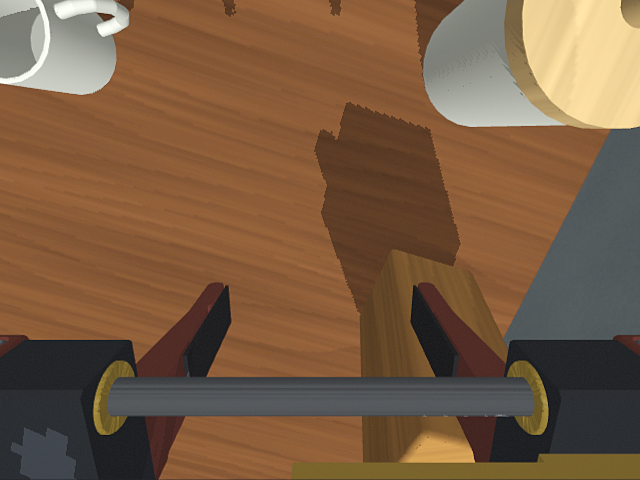

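The scene view shows three boards on the hob, at about (305,242), (348,275) and (397,250). The marble is near (200,315) and the block on its mat near (412,192). In the top view the boards are at about (279,196), (337,191) and (347,246), the marble at (455,236) and the mat at (197,274). The wrist view shows only worktop and canisters.

```bash
cat > h.py <<'E'
from cell import env,kinematics,sensors,camera
import cv2,numpy as np
from scipy.spatial.transform import Rotation as Ro
def snap(n,tag=None):
    s=sensors.sense();c=camera(n);f=240/np.tan(np.radians(c["fov_y"])/2)
    c["K"]=np.array([[f,0,c["cx"]],[0,f,c["cy"]],[0,0,1]])
    if n=="wrist":
        T=np.eye(4);T[:3,:3]=Ro.from_euler('xyz',s["orientation"]).as_matrix();T[:3,3]=s["tcp_pos"]
        W=T@c["hand_eye"];c["R"]=W[:3,:3].T;c["t"]=-c["R"]@W[:3,3]
    c["C"]=-c["R"].T@c["t"]
    c["bgr"]=np.ascontiguousarray(c["image"][:,:,::-1])
    if tag: cv2.imwrite(f"pics/{tag}.png",c["bgr"])
    return c
def plane(c,px,z):
    px=np.atleast_2d(np.asarray(px,float));d=np.c_[px,np.ones(len(px))]@np.linalg.inv(c["K"]).T@c["R"]
    return c["C"]+d*((z-c["C"][2])/d[:,2])[:,None]
def proj(c,X):
    p=(np.atleast_2d(X)@c["R"].T+c["t"])@c["K"].T;return p[:,:2]/p[:,2:]
def tri(c1,p1,c2,p2):
    P=[c["K"]@np.c_[c["R"],c["t"]] for c in(c1,c2)]
    X=cv2.triangulatePoints(P[0],P[1],np.float64(p1).reshape(-1,2).T,np.float64(p2).reshape(-1,2).T);return (X[:3]/X[3]).T
def down(yaw): return [np.pi,0,yaw]
E
python3 - <<'E'
from h import *
np.set_printoptions(precision=4,suppress=True)
c=snap("top")
for n,p,z in [("hob",[[252,173],[379,168],[386,271],[257,277]],.045),("boards",[[279,196],[337,191],[347,246]],.061),("marble",[[440,205],[471,205],[472,268],[440,267]],.012),("mat",[[181,246],[220,247],[215,303],[174,300]],.005),("obj: mill jar mug cellar bowl spoon",[[238,157],[231,327],[463,346],[320,142],[411,162],[370,307],[428,312]],.03)]:
    print(n,plane(c,p,z)[:,:2].tolist())
for p in [(.5,-.05,.4),(.55,.02,.3),(.45,-.3,.3),(.42,.3,.3)]:
    for y in (-1.57,0,1.57,3.14): print(p,y,kinematics.solve_ik(p,down(y)))
E
```

```text
hob [[0.7133937569492355, 0.1947941957313014], [0.7238850142492084, -0.1429586824487832], [0.4485500249809252, -0.15347467211702828], [0.43567681820407467, 0.1760298248438991]]
boards [[0.6448534262564787, 0.12051030551553121], [0.6568971195894082, -0.030469016572576245], [0.5113392866142055, -0.054373311142946426]]
marble [[0.6295854983806914, -0.30699778368890224], [0.6288184496077129, -0.3898749840634179], [0.4588445975071797, -0.3820530979777558], [0.4621301405719171, -0.29867869419758036]]
mat [[0.5248962019226198, 0.38678255526849414], [0.5213227653911132, 0.28229960792389114], [0.3729975963610711, 0.2903857715122709], [0.3815486184322355, 0.39819179276048844]]
obj: mill jar mug cellar bowl spoon [[0.7640531048145285, 0.23618365074227318], [0.31058498054195777, 0.24180972728466482], [0.25991803745946057, -0.34234506481878785], [0.8046329830441014, 0.013819061062356952], [0.745024068672019, -0.23100290366657514], [0.35849309278631836, -0.11171127242040534], [0.3448780218687714, -0.2586219558629011]]
(0.5, -0.05, 0.4) -1.57 [-1.1584  0.2185  1.422   1.6509 -0.2174  1.4604 -2.8564
[... 503 characters left out ...]
14 [ 0.5929  0.3634 -0.9383  1.626   0.3016  1.3064  1.1752]
(0.45, -0.3, 0.3) -1.57 [ 0.4397  0.2068  0.0704  1.6964 -0.0153  1.239  -2.6272]
(0.45, -0.3, 0.3) 0 [ 0.6219  0.2161 -0.1484  1.6845  0.0335  1.2435 -1.1047]
(0.45, -0.3, 0.3) 1.57 [ 0.8495  0.241  -0.4268  1.6698  0.1042  1.2534  0.4001]
(0.45, -0.3, 0.3) 3.14 [ 1.0402  0.2781 -0.6716  1.6581  0.1799  1.2683  1.9027]
(0.42, 0.3, 0.3) -1.57 [ 0.2266  0.3963 -1.2242  1.6943  0.3837  1.3245  2.0733]
(0.42, 0.3, 0.3) 0 [ 0.0941  0.3068 -1.0003  1.7001  0.2683  1.2821 -2.5331]
(0.42, 0.3, 0.3) 1.57 [ 0.2852  0.4728 -1.3597  1.692   0.472   1.367  -1.1531]
(0.42, 0.3, 0.3) 3.14 [ 0.1168  0.3181 -1.0349  1.6991  0.2839  1.2871  0.5926]
```

```bash
python3 - <<'E'
from h import *
np.set_printoptions(precision=4,suppress=True)
# face q1=0 arrangement first: redundancy kept central
env.move_j([0.1,0.25,0.0,1.60,0.0,1.29,-1.5])
print(sensors.sense()["tcp_pos"],sensors.sense()["orientation"])
env.goto([.50,0.0,.33],down(0));print(sensors.sense()["q"])
snap("wrist","b_hob1")
env.goto([.48,-.10,.33],down(0));snap("wrist","b_hob2")
print(sensors.sense()["q"],sensors.sense()["clock"])
E
```

```text
[ 0.5597 -0.106   0.3171] [ 3.1411 -0.0014 -0.0308]
[-0.0315  0.1202 -0.0727  1.7288  0.0095  1.2921 -1.6769]
[ 0.0987  0.1005  0.0102  1.7528 -0.0014  1.2887 -1.4633] 3.5917
```

View pics/b_hob1.png

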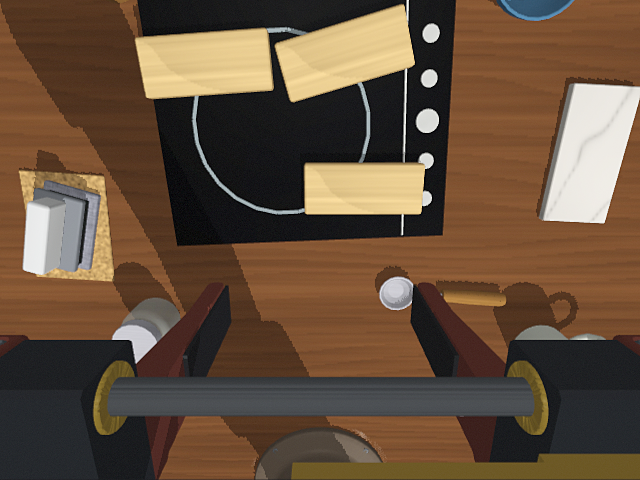

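View pics/b_hob2.png

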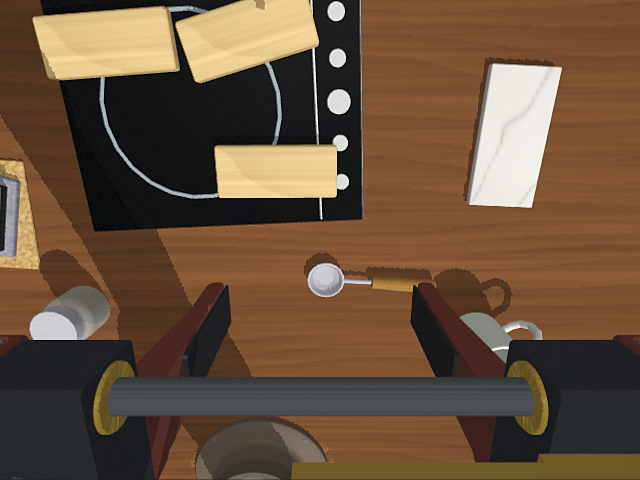

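Both wrist views show the same three boards. In b_hob1 they are at about (205,62), (345,53) and (365,188), with the marble at (590,152) and the block and mat at (65,230). I'll take a more nadir pair and measure from it.

```bash
cat >> h.py <<'E'
def wood_rects(c,amin=1500):
    hsv=cv2.cvtColor(c["bgr"],cv2.COLOR_BGR2HSV)
    m=cv2.inRange(hsv,(13,40,70),(32,165,255));m[330:]=0
    m=cv2.morphologyEx(m,cv2.MORPH_OPEN,np.ones((5,5)))
    out=[]
    for k in cv2.findContours(m,cv2.RETR_EXTERNAL,cv2.CHAIN_APPROX_NONE)[0]:
        if cv2.contourArea(k)>amin: out.append(k)
    return out,m
E
python3 - <<'E'
from h import *
import pickle
np.set_printoptions(precision=4,suppress=True)
V=[]
for i,p in enumerate([(.54,.06,.30),(.54,-.04,.30),(.40,.0,.30)]):
    env.goto(p,down(0));env.dwell(.2);c=snap("wrist",f"c{i}");V.append(c)
    ks,m=wood_rects(c)
    for k in ks:
        r=cv2.minAreaRect(k);cv2.drawContours(c["bgr"],[np.intp(cv2.boxPoints(r))],-1,(0,0,255),1)
        W=plane(c,k[:,0],.061)[:,:2].astype(np.float32);rw=cv2.minAreaRect(W*1000);print(i,np.round(r[0]),rw)
    cv2.imwrite(f"pics/c{i}_m.png",c["bgr"])
pickle.dump(V,open("v.pkl","wb"))
print(sensors.sense()["clock"])
E
```

```text
0 [103. 264.] ((467.1120300292969, 310.7358093261719), (98.84272003173828, 143.36685180664062), 85.85103607177734)
0 [418. 226.] ((514.7938232421875, -47.82135772705078), (140.281005859375, 61.37134552001953), 89.86503601074219)
0 [255. 101.] ((646.8687133789062, 125.47407531738281), (60.37266540527344, 140.11204528808594), 3.7375593185424805)
0 [405.  90.] ((655.8071899414062, -23.345016479492188), (60.368473052978516, 139.77493286132812), 15.504130363464355)
1 [ 39. 261.] ((471.4410095214844, 286.3803405761719), (75.96190643310547, 133.17050170898438), 85.8604965209961)
1 [331. 226.] ((514.9768676757812, -48.67279815673828), (61.3317756652832, 139.65687561035156), 0.11193665117025375)
1 [162. 100.] ((646.8851928710938, 123.81985473632812), (60.61640167236328, 142.7968292236328), 3.7553963661193848)
1 [310.  91.] ((655.72998046875, -24.177444458007812), (60.35045623779297, 139.582763671875), 15.46184253692627)
2 [ 47. 152.] ((451.9045715332031, 291.5742492675781), (96.4193344116211, 146.18991088867188), 75.63367462158203)
2 [371.  96.] ((512.3673095703125, -48.369468688964844), (139.5120391845703, 59.366153717041016), 89.97077178955078)
6.1833
```

View pics/c0_m.png

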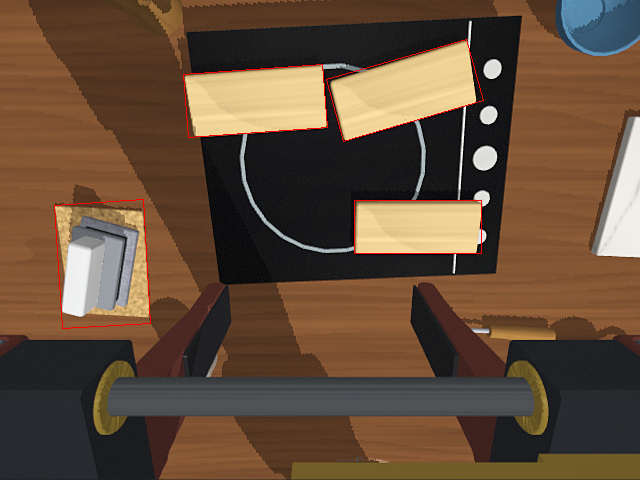

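View pics/c1_m.png

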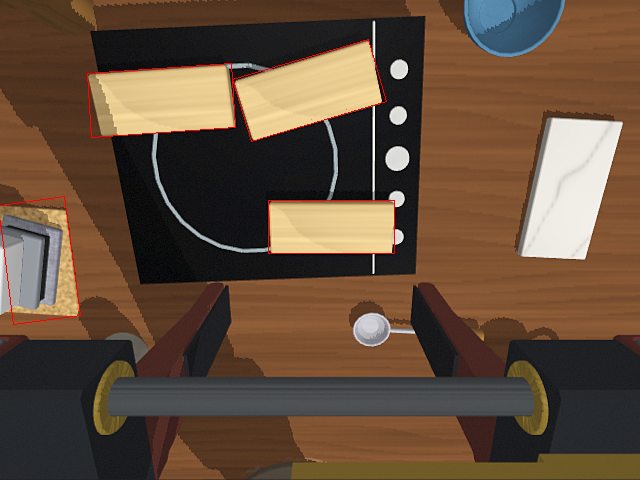

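View pics/c2_m.png

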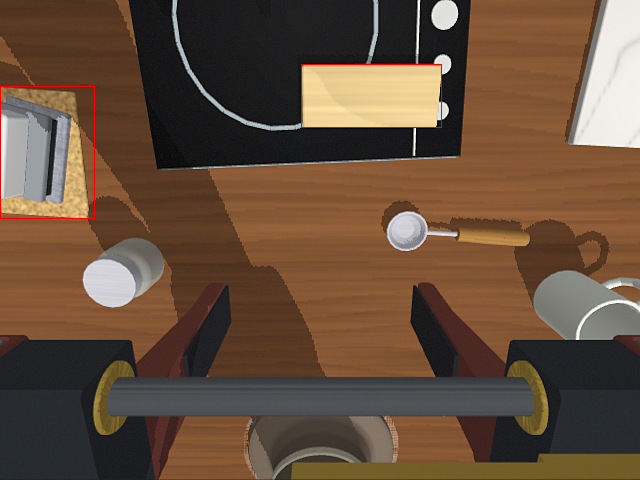

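```bash
cat >> h.py <<'E'
def quad(mask):
    k=max(cv2.findContours(mask,cv2.RETR_EXTERNAL,cv2.CHAIN_APPROX_NONE)[0],key=cv2.contourArea)
    h=cv2.convexHull(k);q=cv2.approxPolyN(h,4,ensure_convex=True).reshape(-1,2).astype(float)
    # order by angle
    a=np.arctan2(*(q-q.mean(0)).T[::-1]);return q[np.argsort(a)],h
def rect(c,pts,z): 
    (x,y),(a,b),t=cv2.minAreaRect((plane(c,pts,z)[:,:2]*1000).astype(np.float32))
    if a<b: a,b,t=b,a,t+90
    t=(t+90)%180-90
    return np.round([x,y,a,b,t],1)
E
python3 - <<'E'
from h import *
import pickle
np.set_printoptions(precision=4,suppress=True)
V=pickle.load(open("v.pkl","rb"))
for i in (0,1,2):
    V[i]["bgr"]=np.ascontiguousarray(V[i]["image"][:,:,::-1])
Q={}
for i in (0,1):
    c=V[i];hsv=cv2.cvtColor(c["bgr"],cv2.COLOR_BGR2HSV)
    m=cv2.inRange(hsv,(0,0,0),(180,255,45));m[300:]=0;m[:,:80]=0
    m=cv2.morphologyEx(m,cv2.MORPH_OPEN,np.ones((3,3)))
    q,h=quad(m);Q[i]=q;print("hob",i,q.tolist(),rect(c,h[:,0],.045))
print("hob corners tri",tri(V[0],Q[0],V[1],Q[1]))
ks0=sorted([k for k in wood_rects(V[0])[0]],key=lambda k:k[:,0].mean(0)[0]);ks1=sorted(wood_rects(V[1])[0],key=lambda k:k[:,0].mean(0)[0])
def s(k):
    q=cv2.approxPolyN(cv2.convexHull(k),4,ensure_convex=True).reshape(-1,2).astype(float);a=np.arctan2(*(q-q.mean(0)).T[::-1]);return q[np.argsort(a)]
for a,b in zip(ks0,ks1):
    X=tri(V[0],s(a),V[1],s(b));print("wood",X.mean(0),X[:,2])
c=V[1];hsv=cv2.cvtColor(c["bgr"],cv2.COLOR_BGR2HSV)
m=cv2.inRange(hsv,(0,0,170),(180,50,255));m[300:]=0;m[:,:500]=0
q,h=quad(cv2.morphologyEx(m,cv2.MORPH_OPEN,np.ones((3,3))));print("marble",q.tolist(),rect(c,h[:,0],.012))
k=ks0[0];print("mat",rect(V[0],k[:,0],.005))
E
python3 - <<'E'
import cv2
a=cv2.imread("pics/c0.png")[180:340,30:190];cv2.imwrite("pics/c0_mat.png",cv2.resize(a,(640,640),interpolation=cv2.INTER_CUBIC)[:600])
E
```

```text
hob 0 [[338.0, 58.0], [458.0, 160.0], [335.0, 260.0], [187.0, 185.0]] [580.5  47.2 192.2 171.9 -49.3]
hob 1 [[145.0, 145.0], [242.0, 58.0], [372.0, 161.0], [209.0, 294.0]] [580.7  47.3 192.9 171.1 -50.1]
hob corners tri [[ 0.6314  0.0443  0.2983]
 [ 0.6275  0.0008  0.3188]
 [ 0.6555  0.026   0.6211]
 [ 0.6515 -0.0233  0.5626]]
wood [0.4978 0.2883 0.0733] [-0.1406  0.0029  0.1524  0.2786]
wood [0.6473 0.1252 0.0553] [0.0601 0.0497 0.0503 0.0612]
wood [ 0.6562 -0.0241  0.0566] [0.0545 0.0561 0.057  0.0588]
wood [ 0.5135 -0.0489  0.0564] [0.0539 0.0591 0.0566 0.0562]
marble [[552.0, 118.0], [623.0, 122.0], [584.0, 259.0], [520.0, 256.0]] [ 546.5 -340.3  169.1   83.4   -2.9]
mat [445.7 345.7 163.4 112.6  -4.1]
```

View pics/c0_mat.png

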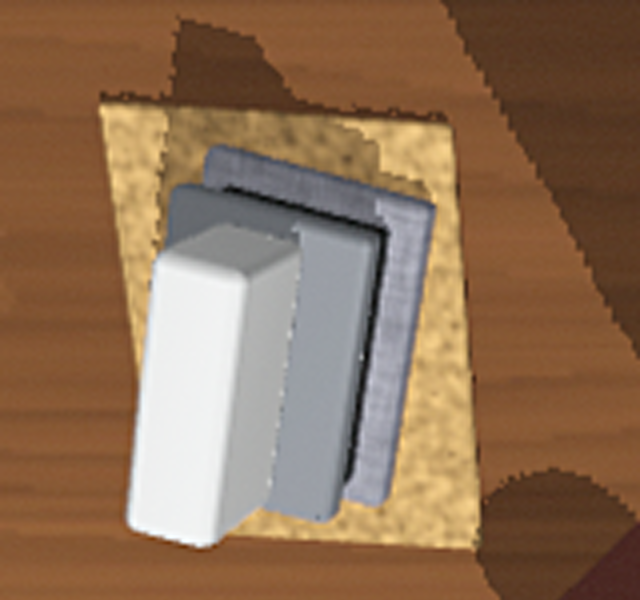

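The crop shows the mat with the block slightly rotated on it. In c0 the hob glass corners are at (187,33), (521,16), (495,271) and (220,283). Next I'll look at the marble from two places.

```bash
python3 - <<'E'
from h import *
import pickle
np.set_printoptions(precision=4,suppress=True)
V=pickle.load(open("v.pkl","rb"))
a=np.array([(187,33),(521,16),(495,271),(220,283)],float);b=np.array([(91,32),(425,17),(415,274),(140,283)],float)
print("hob",rect(V[0],a,.045),rect(V[1],b,.045)); print(tri(V[0],a,V[1],b))
W=[];Q=[]
for i,y in enumerate((-.29,-.39)):
    env.goto((.46,y,.25),down(0));env.dwell(.2);c=snap("wrist",f"d{i}");W.append(c)
    hsv=cv2.cvtColor(c["bgr"],cv2.COLOR_BGR2HSV)
    m=cv2.inRange(hsv,(0,0,150),(180,50,255));m[280:]=0
    q,h=quad(cv2.morphologyEx(m,cv2.MORPH_OPEN,np.ones((5,5))));Q.append(q);print("marble",q.tolist(),rect(c,h[:,0],.012))
    cv2.polylines(c["bgr"],[np.intp(q)],True,(0,0,255),1);cv2.imwrite(f"pics/d{i}_m.png",c["bgr"])
print(tri(W[0],Q[0],W[1],Q[1]))
print(sensors.sense()["q"],sensors.sense()["clock"])
E
```

```text
hob [583.8  21.9 334.7 272.5 -87.6] [582.5  21.6 335.2 274.5 -87.7]
[[ 0.7129  0.1943  0.0443]
 [ 0.7276 -0.1411  0.0417]
 [ 0.4531 -0.1518  0.0432]
 [ 0.4403  0.1832  0.0455]]
marble [[338.0, 29.0], [424.0, 34.0], [404.0, 206.0], [328.0, 202.0]] [ 546.4 -341.1  168.9   83.2   -2.9]
marble [[235.0, 29.0], [322.0, 34.0], [314.0, 206.0], [238.0, 202.0]] [ 546.4 -341.5  168.9   83.3   -2.9]
[[ 0.6331 -0.3035  0.01  ]
 [ 0.6294 -0.3876  0.0077]
 [ 0.4594 -0.3793  0.0095]
 [ 0.4634 -0.2952  0.0081]]
[ 0.4009  0.3549  0.2938  1.6338 -0.1103  1.169  -0.8481] 8.3167
```

View pics/d0_m.png

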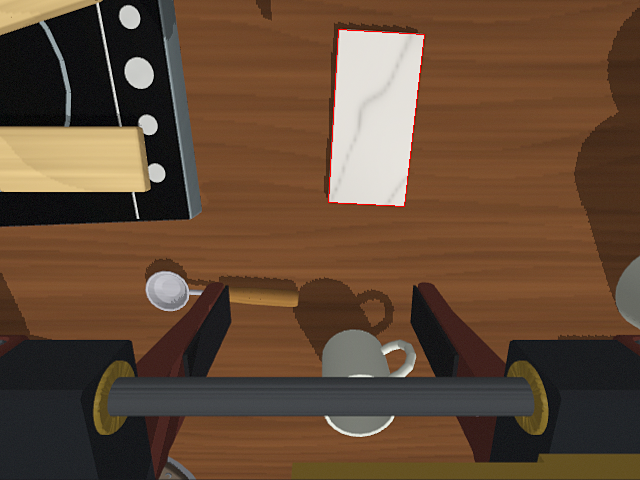

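View pics/d1_m.png

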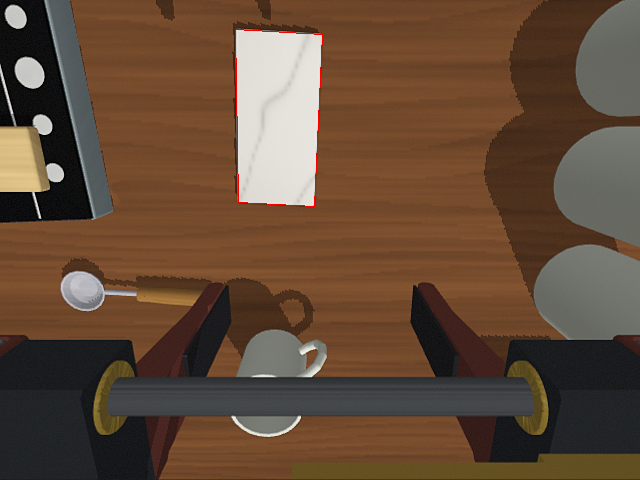

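```bash
cat >> h.py <<'E'
MX,MY,MYAW=.5464,-.3413,np.radians(-2.9)
def st(): 
    s=sensors.sense();return np.round(s["tcp_pos"],4),round(s["grip_width"],4),np.round(s["force"],1),round(s["clock"],2)
def pick(x,y,yaw,z=.049):
    env.grip(.076,25)
    env.goto([x,y,.16],down(yaw));env.move_straight([x,y,z+.02],vel=.2);env.move_straight([x,y,z],vel=.06)
    print("pre",st());env.grip(.0,25);print("gripped",st())
    env.move_straight([x,y,.18],vel=.2);print("lifted",st())
def place(x,y,yaw,under,z_off=.004):
    env.goto([x,y,under+.10],down(yaw));print("over",st())
    env.move_straight([x,y,under+z_off+.015],vel=.15);env.move_straight([x,y,under+z_off+.001],vel=.04)
    env.dwell(.2);print("down",st())
    env.grip(.072);env.dwell(.2);env.move_straight([x,y,under+.13],vel=.15);print("rel",st())
E
python3 - <<'E'
from h import *
pick(.5135,-.0485,np.radians(90))
snap("wrist","e1")
place(MX,MY,MYAW,.012)
E
```

```text
pre (array([ 0.5133, -0.0484,  0.0488]), 0.076, array([ 0.6,  0.9, -0. ]), 11.18)
gripped (array([ 0.5137, -0.0485,  0.0492]), 0.0596, array([-0.1,  0.6,  1.7]), 11.57)
lifted (array([ 0.5128, -0.0485,  0.1791]), 0.0599, array([-0.9,  0.9, -0.9]), 12.38)
over (array([ 0.5468, -0.3396,  0.1115]), 0.0599, array([ 0.5,  0.3, -0.9]), 13.59)
down (array([ 0.5464, -0.3413,  0.017 ]), 0.06, array([ 1.1,  0.7, -1.4]), 14.98)
rel (array([ 0.5459, -0.3409,  0.141 ]), 0.0717, array([ 0.8, -0.5,  0.2]), 16.6)
```

View pics/e1.png

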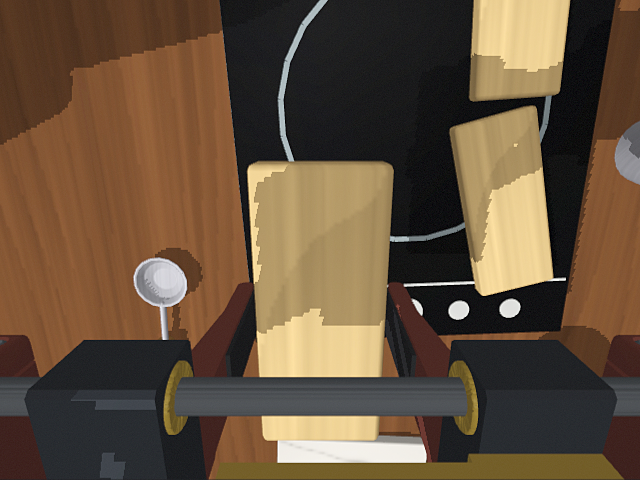

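The held board sits square between the fingers, centred at about (320,300). Now I'll check it against the marble.

```bash
cat >> h.py <<'E'
def pile(tag,ztop,y0=MY,x0=.455):
    env.goto((x0,y0,.25),down(0));env.dwell(.2);c=snap("wrist",tag)
    hsv=cv2.cvtColor(c["bgr"],cv2.COLOR_BGR2HSV)
    ks,_=wood_rects(c);ks=[k for k in ks if 200<k[:,0,0].mean()<440 and k[:,0,1].mean()<260]
    k=max(ks,key=cv2.contourArea)
    m=cv2.inRange(hsv,(0,0,110),(180,50,255));m[280:]=0;m[:,:180]=0;m[:,460:]=0
    m=cv2.morphologyEx(m,cv2.MORPH_OPEN,np.ones((3,3)))
    pts=np.vstack([q[:,0] for q in cv2.findContours(m,cv2.RETR_EXTERNAL,cv2.CHAIN_APPROX_NONE)[0] if cv2.contourArea(q)>80])
    print("board",rect(c,k[:,0],ztop),"marble",rect(c,pts,.012))
    cv2.imwrite(f"pics/{tag}_z.png",cv2.resize(c["bgr"][0:260,200:460],(600,600)))
E
python3 - <<'E'
from h import *
pile("f1",.028)
pile("f1b",.028,MY-.06)
E
```

```text
board [ 543.3 -339.1  138.7   59.4   -2.8] marble [ 546.6 -341.   169.5   83.9   -2.9]
board [ 543.2 -340.   138.8   60.    -2.9] marble [ 546.6 -341.4  169.5   84.4   -2.9]
```

View pics/f1_z.png

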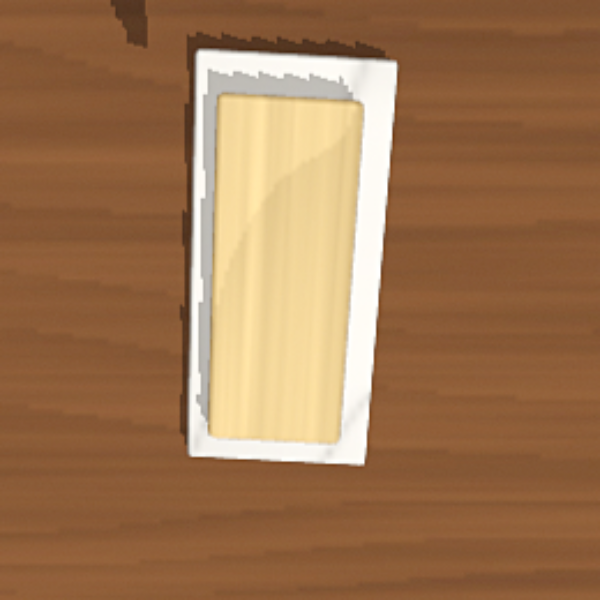

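Relative to the marble the board lies 3.3 mm too far toward −x and 1.5 mm toward +y, which is a hand-eye bias. I'll shift this board and correct the later picks for the bias.

```bash
python3 - <<'E'
from h import *
pick(.5464,-.3413,MYAW,z=.017)
place(.5464+.0033,-.3413-.0015,MYAW,.012)
pile("f2",.028)
pile("f2b",.028,MY-.06)
E
```

```text
pre (array([ 0.5462, -0.3412,  0.0166]), 0.0758, array([-0.6,  1.1,  0.1]), 20.26)
gripped (array([ 0.5466, -0.3414,  0.0172]), 0.0596, array([-0.2,  0.2,  1.7]), 20.66)
lifted (array([ 0.5457, -0.3408,  0.1787]), 0.0596, array([ 0.6,  0.1, -1.5]), 21.62)
over (array([ 0.5484, -0.3421,  0.1102]), 0.0599, array([ 0.2, -0.6, -0.1]), 22.0)
down (array([ 0.5499, -0.3429,  0.0171]), 0.0598, array([ 0.7, -0. ,  1.9]), 23.39)
rel (array([ 0.5492, -0.3423,  0.141 ]), 0.072, array([-0.1,  0.5, -0.6]), 25.01)
board [ 546.6 -340.6  138.7   59.4   -2.9] marble [ 546.6 -340.9  169.5   84.    -2.9]
board [ 546.7 -341.4  138.7   59.9   -2.9] marble [ 546.6 -341.4  169.5   84.4   -2.9]
```

```bash
python3 - <<'E'
from h import *
pick(.6469+.0015,.1250-.0016,np.radians(93.74))
snap("wrist","g1")
place(.548,-.3428,MYAW,.028)
pile("g2",.044)
pile("g2b",.044,MY-.06)
E
```

```text
pre (array([0.6482, 0.1234, 0.0487]), 0.0757, array([-0.1, -0.4,  0. ]), 29.93)
gripped (array([0.6486, 0.1235, 0.0493]), 0.0598, array([0. , 0.3, 1. ]), 30.32)
lifted (array([0.6476, 0.1232, 0.1787]), 0.06, array([-0.2,  0.8, -0.7]), 31.13)
over (array([ 0.5492, -0.341 ,  0.1279]), 0.0599, array([-1. ,  1. , -0.6]), 32.93)
down (array([ 0.548 , -0.3429,  0.0331]), 0.0597, array([-0.2, -0.7, -1.2]), 34.33)
rel (array([ 0.5475, -0.3424,  0.157 ]), 0.0717, array([-0. , -0.6,  0.3]), 35.94)
board [ 547.5 -340.8  138.7   59.4   -2.9] marble [ 546.6 -341.   169.5   84.    -2.9]
board [ 547.4 -342.1  138.8   60.9   -2.9] marble [ 546.5 -341.6  169.5   84.1   -3. ]
```

View pics/g2_z.png

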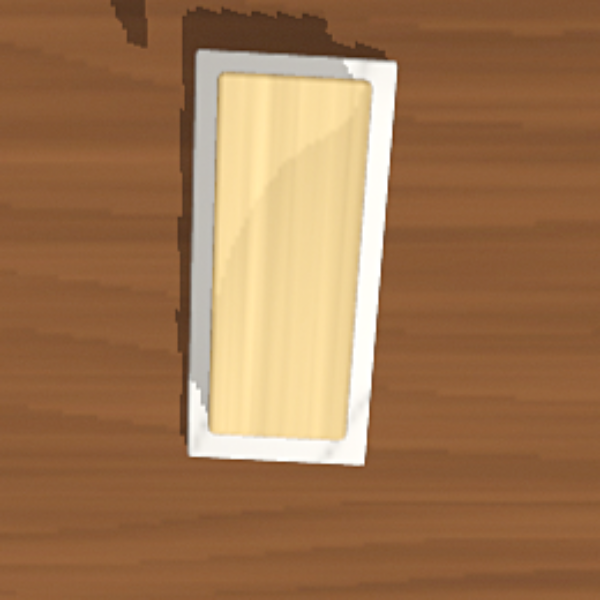

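View pics/g1.png

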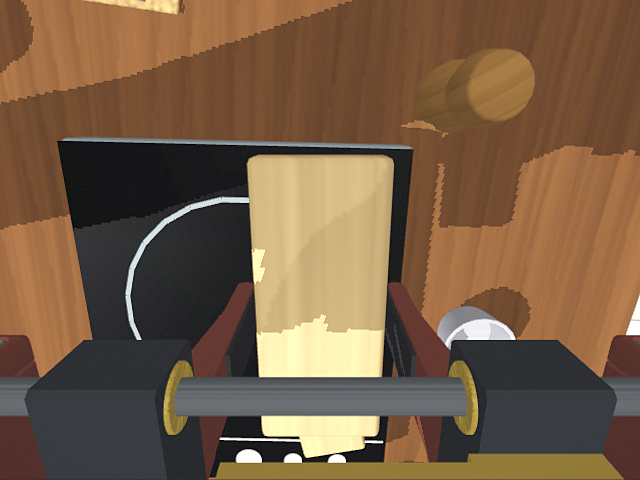

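The pile is square to within about 1 mm. In g1 the last board still lies where it was, at about (335,445).

```bash
python3 - <<'E'
from h import *
pick(.6558+.0015,-.0240-.0016,np.radians(105.5))
place(.5475,-.3428,MYAW,.044)
pile("i2",.060)
pile("i2b",.060,MY-.06)
V=[]
import pickle
for i,p in enumerate([(.51,.06,.32),(.51,-.04,.32)]):
    env.goto(p,down(0));env.dwell(.2);V.append(snap("wrist",f"j{i}"))
for i,p in enumerate([(.38,.36,.22),(.38,.28,.22)]):
    env.goto(p,down(0));env.dwell(.2);V.append(snap("wrist",f"k{i}"))
print(st(),sensors.sense()["q"])
pickle.dump(V,open("v2.pkl","wb"))
E
```

```text
pre (array([ 0.6571, -0.0256,  0.0487]), 0.0757, array([ 0.8, -0.4,  0.4]), 40.38)
gripped (array([ 0.6575, -0.0256,  0.0493]), 0.0599, array([0.4, 0.4, 1.4]), 40.77)
lifted (array([ 0.6565, -0.0256,  0.1788]), 0.06, array([-0.7, -0.3, -2.1]), 41.58)
over (array([ 0.5482, -0.3412,  0.1433]), 0.0598, array([ 0.4, -0.6, -1.3]), 42.86)
down (array([ 0.5475, -0.3428,  0.0491]), 0.0599, array([-0.6,  0.2, -0.5]), 44.25)
rel (array([ 0.5471, -0.3424,  0.173 ]), 0.072, array([ 0.5, -0. ,  0.2]), 45.87)
board [ 546.3 -340.7  138.7   59.3   -2.8] marble [ 546.6 -341.   169.5   83.9   -2.9]
board [ 546.3 -342.3  138.6   62.7   -2.9] marble [ 546.5 -341.9  169.5   83.5   -2.9]
(array([0.3799, 0.2809, 0.2199]), 0.0717, array([-0.3, -0.5,  1. ]), 52.48) [-0.82048875  0.15059579  0.0911593   1.96125116 -0.01606629  1.03038048
 -2.2914587 ]
```

View pics/i2_z.png

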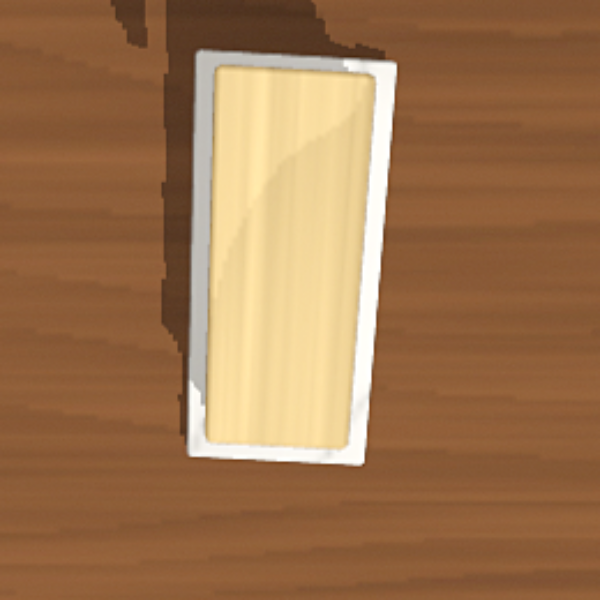

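View pics/j0.png

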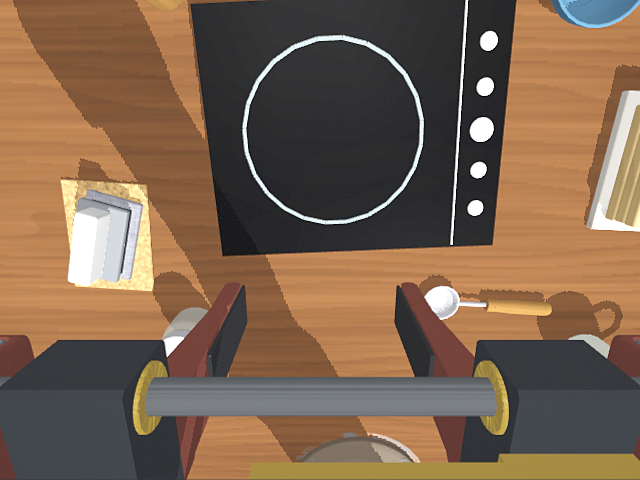

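View pics/j1.png

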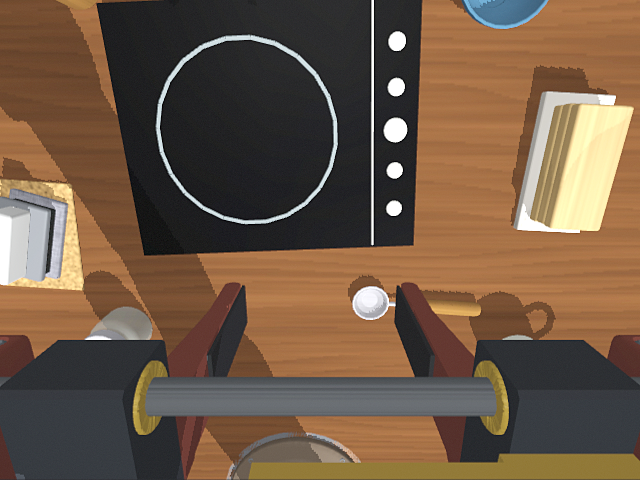

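View pics/k0.png

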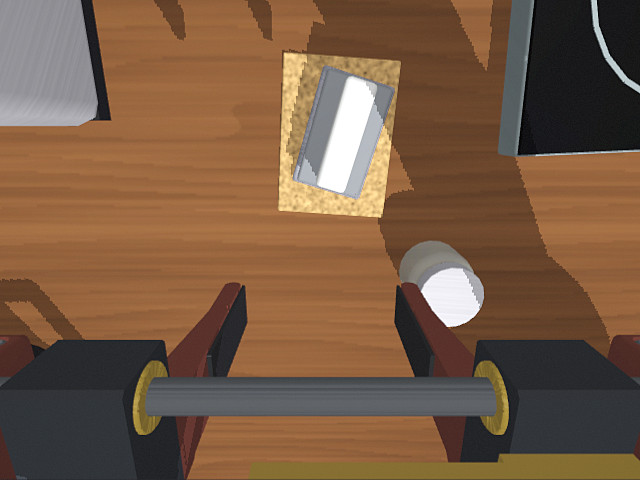

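View pics/k1.png

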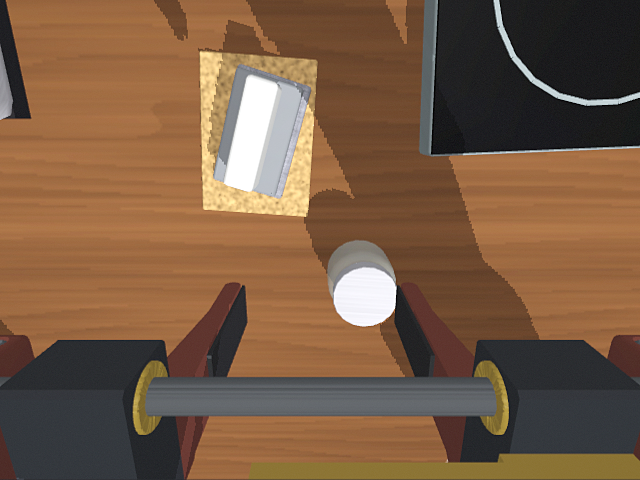

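The pile of three boards is square and centred on the marble. j0 and j1 show the hob clear, with the ring centred at about (333,130) in j0. k0 shows the mat with corners (283,50), (400,61), (382,217) and (278,210), and the block turned on it at about (346,135).

```bash
cat >> h.py <<'E'
BI=np.array([1.5,-1.6])
def ringfit(c):
    hsv=cv2.cvtColor(c["bgr"],cv2.COLOR_BGR2HSV)
    m=cv2.inRange(hsv,(0,0,120),(180,90,255))
    n,l,s,ce=cv2.connectedComponentsWithStats(cv2.dilate(m,np.ones((3,3))))
    for i in range(1,n):
        if s[i,2]>140 and s[i,3]>140 and s[i,0]>120 and s[i,1]>10 and s[i,1]+s[i,3]<300:
            p=np.argwhere((l==i)&(m>0))[:,::-1];X=plane(c,p,.045)[:,:2]
            (a,b,d),*_=np.linalg.lstsq(np.c_[2*X,np.ones(len(X))],(X**2).sum(1),rcond=None)
            print("ring",a*1000,b*1000,"r",1000*np.sqrt(d+a*a+b*b))
def bar(c,z,amin=600,lo=185,show=True):
    hsv=cv2.cvtColor(c["bgr"],cv2.COLOR_BGR2HSV)
    m=cv2.inRange(hsv,(0,0,lo),(180,30,255));m[235:]=0;m=cv2.morphologyEx(m,cv2.MORPH_OPEN,np.ones((3,3)))
    for k in cv2.findContours(m,cv2.RETR_EXTERNAL,cv2.CHAIN_APPROX_NONE)[0]:
        if cv2.contourArea(k)>amin:
            h=cv2.convexHull(k); r=rect(c,h[:,0],z); print("bar",k[:,0].mean(0).round(),r)
def matr(c):
    hsv=cv2.cvtColor(c["bgr"],cv2.COLOR_BGR2HSV)
    m=cv2.inRange(hsv,(15,60,90),(32,190,255));m[235:]=0;m=cv2.morphologyEx(m,cv2.MORPH_OPEN,np.ones((3,3)))
    k=[k[:,0] for k in cv2.findContours(m,cv2.RETR_EXTERNAL,cv2.CHAIN_APPROX_NONE)[0] if cv2.contourArea(k)>200]
    if k: print("mat",rect(c,np.vstack(k),.005))
E
python3 - <<'E'
from h import *
import pickle
np.set_printoptions(precision=4,suppress=True)
V=pickle.load(open("v2.pkl","rb"))
for c in V[:2]: ringfit(c)
l0=plane(V[0],[(467,0),(451,245)],.045);l1=plane(V[1],[(373,0),(372,245)],.045)
for l in(l0,l1): print(l[:,:2],np.degrees(np.arctan2(*(l[0]-l[1])[[1,0]])))
a=[(283,50),(400,61),(382,217),(278,210)];b=[(199,50),(317,61),(307,217),(203,209)]
print("mat",rect(V[2],a,.005),rect(V[3],b,.005));print(tri(V[2],a,V[3],b))
for c in V[2:]: matr(c);bar(c,.073)
E
cd pics; python3 -c "
import cv2
for n,x in(('k0',260),('k1',180)):
    a=cv2.imread(n+'.png')[40:230,x:x+160];cv2.imwrite(n+'_z.png',cv2.resize(a,(500,594),interpolation=cv2.INTER_CUBIC))"
```

```text
ring 582.2974851010772 46.945732865387 r 100.29215977306731
ring 582.3161484999424 46.8781922478273 r 100.30603118555317
[[ 0.7165 -0.0901]
 [ 0.4523 -0.1007]] 2.299818284431164
[[ 0.7168 -0.0903]
 [ 0.4527 -0.1007]] 2.2515242929377326
mat [451.6 346.2 150.7 108.7  -3.8] [450.6 345.9 149.8 108.8  -4.1]
[[0.5304 0.3958 0.0015]
 [0.5213 0.2863 0.0005]
 [0.3725 0.297  0.0053]
 [0.3799 0.4056 0.0025]]
mat [451.  346.3 150.  109.9  -4. ]
bar [351. 138.] [453.2 335.3  88.6  36.5 -16.5]
mat [450.9 345.9 149.9 110.   -4. ]
bar [257. 138.] [453.8 334.7  89.6  51.2 -17.1]
bar [553.  72.] [504.1 102.7 138.6  32.7  62.1]
```

View pics/k0_z.png

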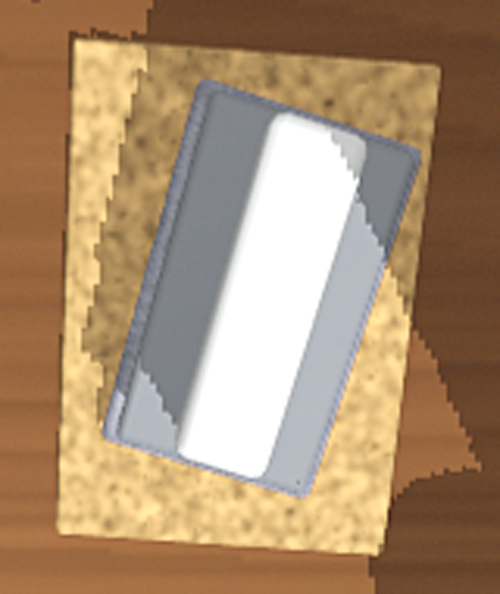

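View pics/k1_z.png

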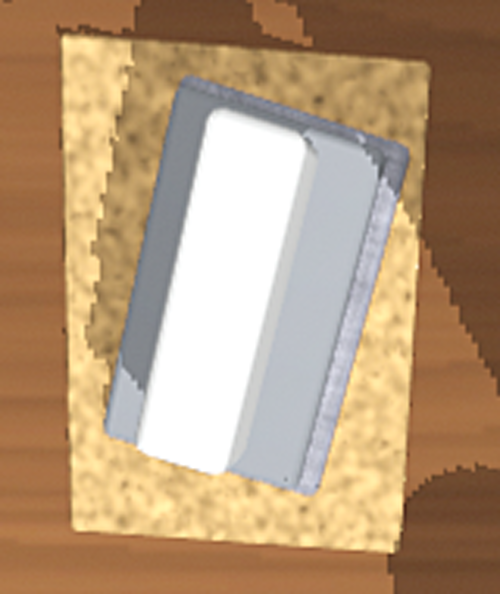

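```bash
python3 - <<'E'
from h import *
import pickle
np.set_printoptions(precision=4,suppress=True)
V=pickle.load(open("v2.pkl","rb"))
def cv(q,x): return [(x+u/3.125,40+v/3.126) for u,v in q]
a=cv([(272,110),(366,142),(268,480),(178,455)],260);b=cv([(208,106),(305,142),(225,476),(138,450)],180)
for c,q in((V[2],a),(V[3],b)): print("bar",rect(c,q,.073),plane(c,q,.073).mean(0))
print(tri(V[2],a,V[3],b))
# carrier/sole corner check : sole outer corners z=.015
s0=cv([(203,80),(420,150),(305,497),(103,440)],260)
s1=cv([(187,76),(410,150),(315,497),(104,437)],180)
print("sole",rect(V[2],s0,.025),rect(V[3],s1,.025))
for yaw in(163.3,176,182.3):
    print(kinematics.solve_ik([.4546,.334,.16],down(np.radians(yaw))))
c=snap("top","l_top");bar(c,.073,amin=100)
E
```

```text
bar [454.7 340.2  87.9  25.1 -15.5] [0.4546 0.3404 0.073 ]
bar [454.8 340.   87.7  24.9 -16.3] [0.4545 0.3398 0.073 ]
[[0.5008 0.3403 0.0694]
 [0.4931 0.3166 0.0689]
 [0.4094 0.34   0.0749]
 [0.4155 0.3641 0.0697]]
sole [454.6 341.2 105.7  65.1 -16.7] [454.  338.3 106.   66.9 -17.1]
[-0.4875  0.3905 -0.2988  1.8023  0.1364  0.9689  0.4368]
[-0.4611  0.3945 -0.3333  1.8005  0.1528  0.9718  0.6439]
[ 0.115   0.7018 -1.2362  1.7654  0.7108  1.2072  0.2852]
bar [ 43. 211.] [599.8 729.9 229.  105.7  89.5]
bar [537. 162.] [ 725.1 -551.3  153.4   13.6   89.4]
bar [591. 161.] [ 726.3 -689.4   72.    18.2  -84.3]
bar [318. 139.] [797.4  16.9  47.4  34.2  -0.1]
bar [561. 123.] [ 834.7 -623.2  220.8  174.2   89.4]
bar [627.  60.] [1001.2 -798.7  159.8   96.7   -7.1]
bar [612.  15.] [1136.6 -781.   179.   116.1   89.2]
bar [183.  35.] [1062.1  286.6 1253.1  296.4   89.2]
```

```bash
python3 - <<'E'
from h import *
np.set_printoptions(precision=3,suppress=True)
x,y,yaw=.4562,.3385,np.radians(163.8)
env.grip(.05,45)
env.goto([x,y,.19],down(yaw));env.dwell(.2);print(sensors.sense()["q"])
snap("wrist","m0")
env.move_straight([x,y,.06],vel=.15);env.move_straight([x,y,.043],vel=.05);print(st());snap("wrist","m1")
E
```

```text
[-0.501  0.363 -0.286  1.762  0.117  1.033  0.458]
(array([0.456, 0.338, 0.043]), 0.0499, array([ 0.5, -0.1, -0. ]), 57.18)
```

View pics/m0.png

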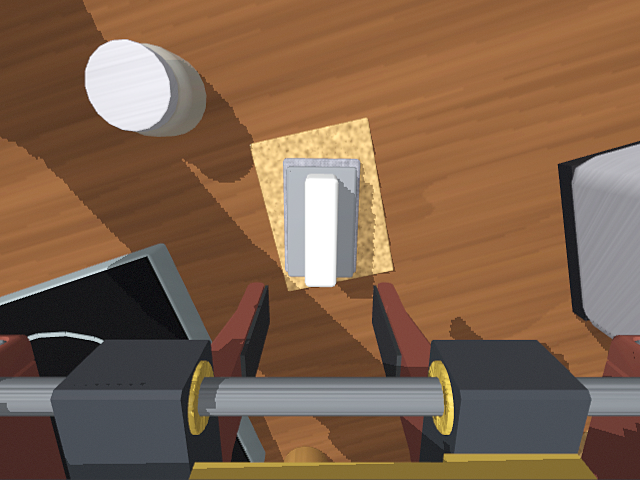

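View pics/m1.png

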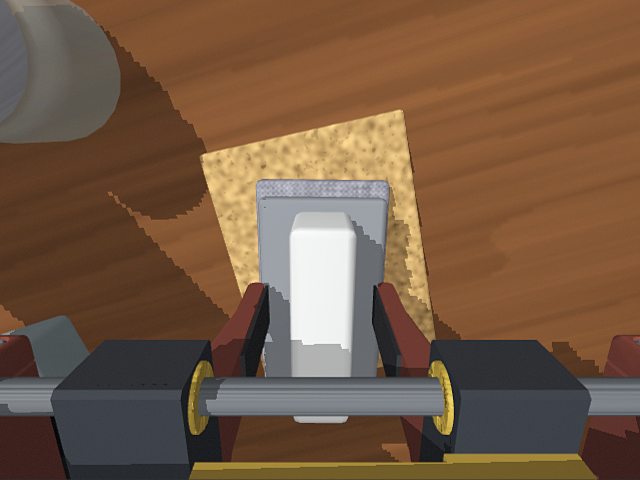

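m0 and m1 show the bar between the fingers at about (322,300), aligned with them. I'll grip and lift.

```bash
python3 - <<'E'
from h import *
np.set_printoptions(precision=3,suppress=True)
env.grip(0,45);print(st())
s=sensors.sense();p=s["tcp_pos"]
env.move_straight([p[0],p[1],.16],vel=.15)
F=[]
for i in range(20): env.dwell(.02);F.append(sensors.sense()["force"])
print("lift",np.mean(F,0),np.std(F,0),st())
snap("wrist","n0")
G=np.array([.5838,.0453]);a=np.radians(2.3);ex=np.array([np.cos(a),np.sin(a)]);ey=np.array([-np.sin(a),np.cos(a)])
for u,v in((-.07,-.108),(-.07,.108),(.07,.108),(.07,-.108)):
    P=G+u*ex+v*ey;print(P,kinematics.solve_ik([*P,.11],down(np.pi+a)))
E
```

```text
(array([0.456, 0.339, 0.043]), 0.026, array([ 0.6, -0.4,  1.1]), 57.73)
lift [-0.058 -0.009 -2.356] [0.369 0.371 0.52 ] (array([0.456, 0.339, 0.159]), 0.0254, array([-0.2, -0.3, -2.1]), 59.0)
[ 0.518 -0.065] [ 0.191  0.379 -0.197  1.953  0.099  0.819  1.551]
[0.51 0.15] [-0.147  0.401 -0.29   1.927  0.152  0.834  1.093]
[0.649 0.156] [-0.141  0.602 -0.248  1.581  0.168  0.98   1.17 ]
[ 0.658 -0.06 ] [ 0.153  0.586 -0.199  1.603  0.133  0.966  1.522]
```

View pics/n0.png

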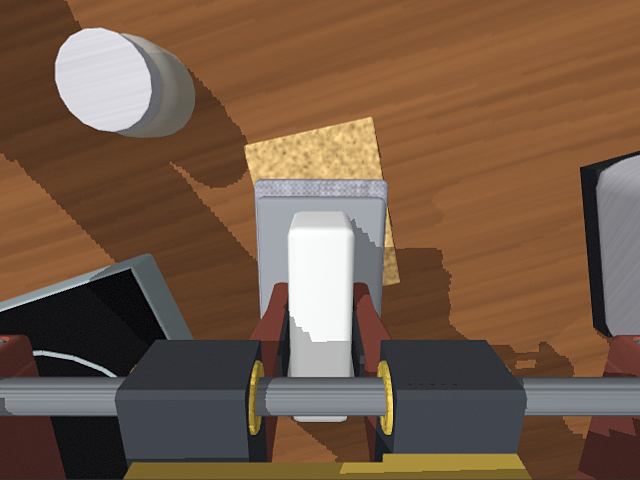

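```bash
cat >> h.py <<'E'
G=np.array([.5838,.0453]);HA=np.radians(2.3);ex=np.array([np.cos(HA),np.sin(HA)]);ey=np.array([-np.sin(HA),np.cos(HA)])
TARE=-2.36
def N(n=8):
    F=[]
    for i in range(n): env.dwell(.015);F.append(sensors.sense()["force"])
    F=np.mean(F,0);return F[2]-TARE,F
E
python3 - <<'E'
from h import *
np.set_printoptions(precision=3,suppress=True)
u,v=-.07,-.107;P=G+u*ex+v*ey
env.goto([*P,.14],down(np.pi+HA));env.dwell(.2);print(st(),N())
snap("wrist","o0");snap("scene","o0s")
env.move_straight([*P,.10],vel=.1);env.dwell(.2)
for z in(.088,.084,.082,.080,.0785,.077):
    env.move_straight([*P,z],vel=.03);n,F=N(12);print(z,sensors.sense()["tcp_pos"][2],n,F)
    if n>8.5: break
E
```

```text
(array([ 0.518, -0.063,  0.14 ]), 0.0257, array([-1.5, -0.1, -2.1]), 60.76) (np.float64(-0.027993876814238483), array([-0.147, -0.01 , -2.388]))
0.088 0.08812320788603337 0.042409134780758695 [ 0.239 -0.152 -2.318]
0.084 0.08405084909383645 -0.1018404308307117 [-0.197 -0.24  -2.462]
0.082 0.0822887985239179 4.3758571525842616 [-0.19   0.006  2.016]
0.08 0.0801799175871442 6.36515789166258 [0.477 0.195 4.005]
0.0785 0.07868981847471912 7.880054631795016 [0.487 0.165 5.52 ]
0.077 0.07734283341650347 9.264269360050001 [-0.136  0.347  6.904]
```

View pics/o0.png

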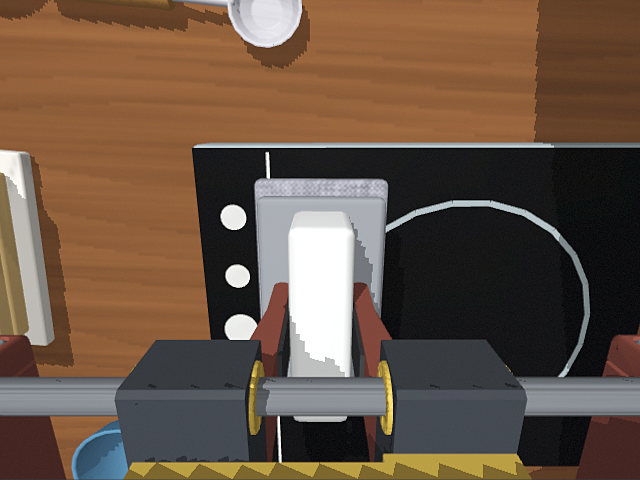

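View pics/o0s.png

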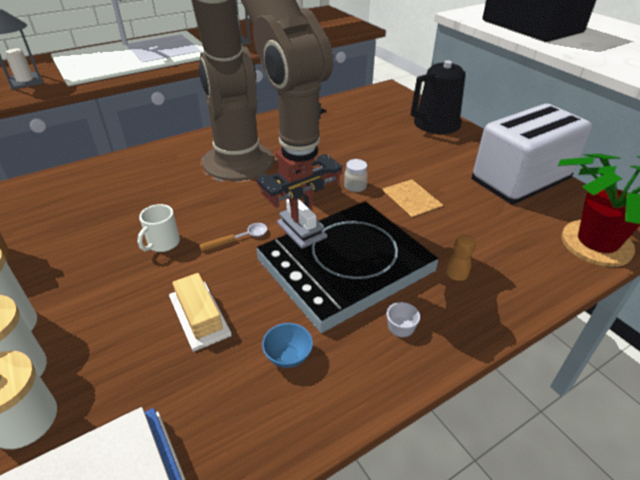

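The block is held square over the near panel end with the sole just short of the white line (x≈267 in o0). Pressing gave 9.3 N, about 6.8 mm of travel. I'll make the near pass now.

```bash
cat >> h.py <<'E'
def scrub(u,vs,z):
    for v in vs:
        P=G+u*ex+v*ey
        env.move_straight([*P,z],vel=.06)
        n,F=N(8);s=sensors.sense()
        r=s["tcp_pos"][:2]-G;print(v,"N",round(n,2),"F",F.round(1),"uv",(r@ex).round(4),(r@ey).round(4),"z",round(z,4),s["tcp_pos"][2].round(4),"w",round(s["grip_width"],4),round(s["clock"],1))
        if n<4.5 or n>12.5: print("STOP");return z,False
        if abs(n-8.5)>1: z+=np.clip((n-8.5)*.0008,-.0015,.0015)
    return z,True
E
python3 - <<'E'
from h import *
z,ok=scrub(-.07,(-.054,0,.054,.107),.0776);print(z,ok)
snap("wrist","p0");snap("scene","p0s")
E
```

```text
-0.054 N 8.87 F [ 0.5 -3.3  6.5] uv -0.0698 -0.0551 z 0.0776 0.0778 w 0.0259 65.9
0 N 8.72 F [ 0.1 -3.5  6.4] uv -0.0699 -0.0011 z 0.0776 0.0778 w 0.0258 67.1
0.054 N 8.78 F [ 0.1 -3.2  6.4] uv -0.07 0.0528 z 0.0776 0.0777 w 0.0255 68.3
0.107 N 8.7 F [-0.2 -3.4  6.3] uv -0.07 0.1058 z 0.0776 0.0777 w 0.0255 69.5
0.0776 True
```

View pics/p0.png

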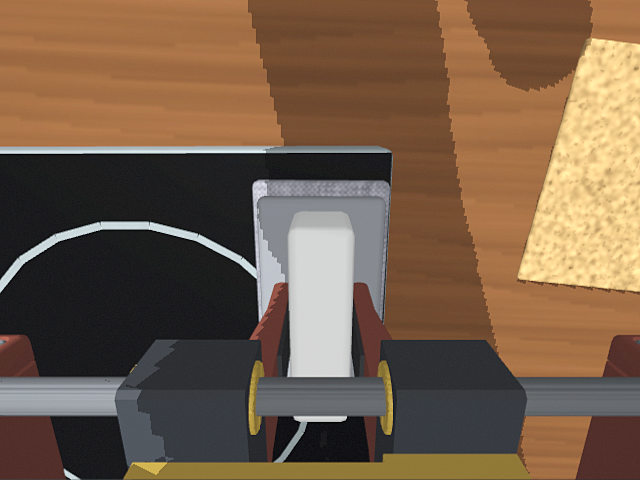

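View pics/p0s.png

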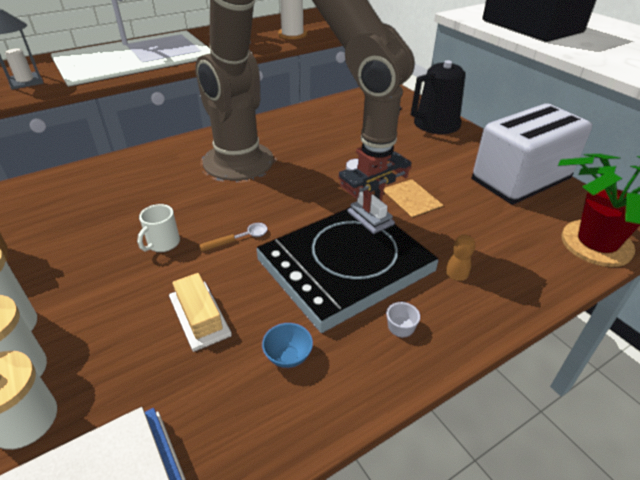

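The near pass held 8.7–8.9 N with the width steady, and at the end the sole is at the glass edge (x≈389). Next I'll lift and do the far pass.

```bash
python3 - <<'E'
from h import *
p=sensors.sense()["tcp_pos"];env.move_straight([p[0],p[1],.115],vel=.08)
P=G+.07*ex+.107*ey
env.move_straight([*P,.115],vel=.12);env.dwell(.2);print(N(),st())
snap("wrist","q0")
env.move_straight([*P,.086],vel=.06);env.move_straight([*P,.080],vel=.03);print(N())
env.move_straight([*P,.0776],vel=.03);n,F=N(12);print(n,F)
if 5<n<12:
    print(scrub(.07,(.054,0,-.054,-.107),.0776))
    snap("wrist","q1")
E
```

```text
(np.float64(-0.2198011159472002), array([ 0.14902721,  0.30578983, -2.57980112])) (array([0.6494, 0.155 , 0.1152]), 0.0256, array([ 0.2,  0.6, -2. ]), 71.84)
(np.float64(5.369384005325324), array([1.86374971, 0.79384494, 3.00938401]))
8.348466302584814 [1.9234293  0.94180932 5.9884663 ]
0.054 N 8.38 F [0.3 2.9 6. ] uv 0.0701 0.0555 z 0.0776 0.0782 w 0.0258 74.6
0 N 8.67 F [0.1 3.1 6.3] uv 0.0701 0.0016 z 0.0776 0.0781 w 0.0256 75.8
-0.054 N 8.8 F [0.1 3.4 6.4] uv 0.0702 -0.0524 z 0.0776 0.0781 w 0.0258 77.0
-0.107 N 8.56 F [-0.1  3.5  6.2] uv 0.0702 -0.1054 z 0.0776 0.0781 w 0.0258 78.2
(0.0776, True)
```

View pics/q1.png

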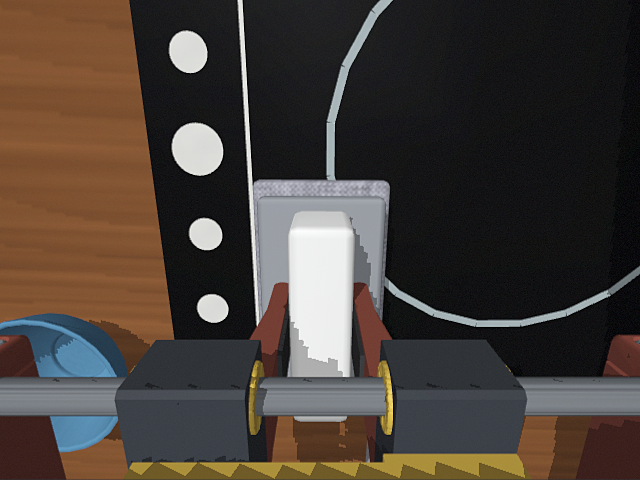

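The far pass held 8.4–8.8 N, and in q1 it ended with the sole against the panel line (x≈250). Now I'll return the block to the mat.

```bash
python3 - <<'E'
from h import *
p=sensors.sense()["tcp_pos"];env.move_straight([p[0],p[1],.15],vel=.1)
x,y,yaw=.4524,.3445,np.radians(176)
env.goto([x,y,.15],down(yaw));env.dwell(.2);print(st(),N(),sensors.sense()["q"])
snap("wrist","r0")
env.move_straight([x,y,.06],vel=.12);env.move_straight([x,y,.0445],vel=.03);print(st(),N())
env.move_straight([x,y,.0435],vel=.02);print(st(),N())
snap("wrist","r1")
E
```

```text
(array([0.4531, 0.3437, 0.1499]), 0.0257, array([ 0.4,  0.4, -2.4]), 80.94) (np.float64(0.18005319519578578), array([-0.03680603, -0.22018202, -2.1799468 ])) [-0.49758425  0.41029426 -0.30840116  1.8005291   0.1490717   0.9534379
  0.63163785]
(array([0.4523, 0.3445, 0.0444]), 0.0255, array([-0.2,  1.1, -2.4]), 82.69) (np.float64(-0.19290490372786628), array([-0.10894972,  0.26324369, -2.5529049 ]))
(array([0.4524, 0.3445, 0.0435]), 0.0259, array([-0.8,  0.7, -2.5]), 83.08) (np.float64(-0.04243556141430194), array([-0.29955089, -0.19625417, -2.40243556]))
```

View pics/r1.png

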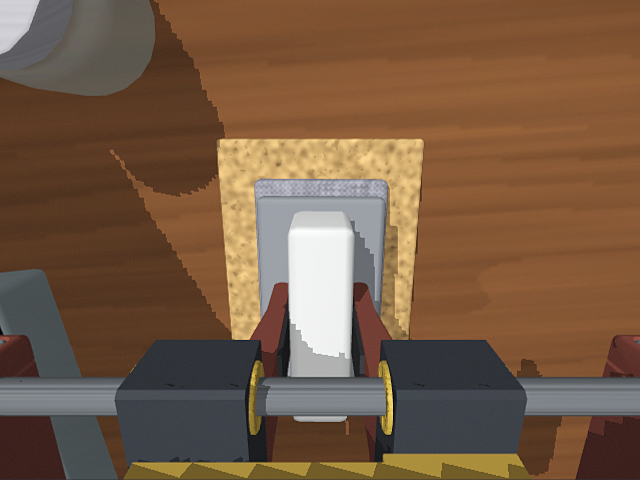

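The block is square over the mat, with about 37 px of margin on the left and right in r1. I'll lower until it touches, release, and look.

```bash
python3 - <<'E'
from h import *
x,y=.4524,.3445
for z in(.043,.0425,.042):
    env.move_straight([x,y,z],vel=.02);n=N(10)[0];print(z,n)
    if n>1: break
env.grip(.045);env.dwell(.2);env.move_straight([x,y,.19],vel=.12)
env.goto((.37,.345,.22),down(0));env.dwell(.2)
for i,yy in enumerate((.38,.31)):
    env.goto((.37,yy,.22),down(0));env.dwell(.2);c=snap("wrist",f"s{i}");matr(c);bar(c,.073)
    cv2.imwrite(f"pics/s{i}_z.png",cv2.resize(c["bgr"][20:220,210:410],(600,600),interpolation=cv2.INTER_CUBIC))
print(st())
E
```

```text
0.043 2.828257122896202
mat [450.9 346.4 149.9 109.9  -4. ]
bar [368. 129.] [450.5 341.5  88.8  35.3  -4.1]
mat [450.9 346.  149.9 110.   -4. ]
bar [293. 127.] [449.7 335.3  89.6  46.3  -4.2]
(array([0.3698, 0.3109, 0.22  ]), 0.0452, array([0.2, 0. , 1.1]), 89.67)
```

View pics/s0_z.png

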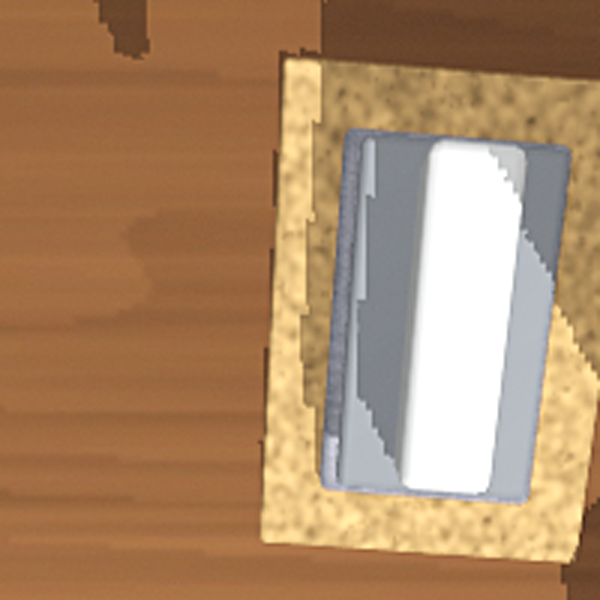

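View pics/s1_z.png

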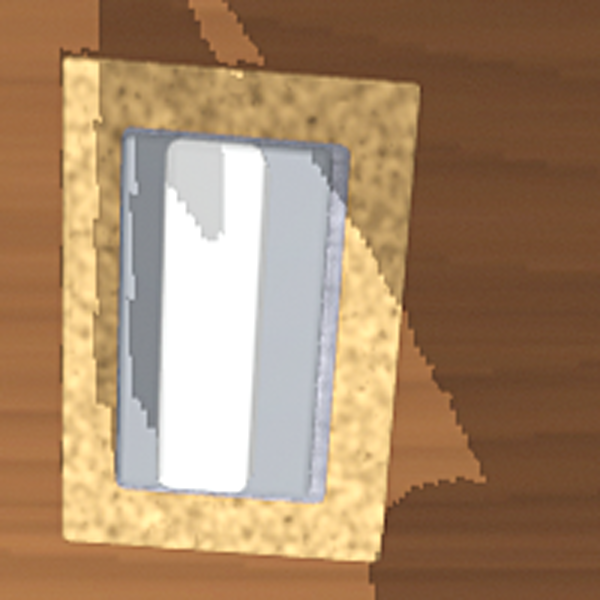

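```bash
python3 - <<'E'
from h import *
c=snap("wrist")
q=[(210+u/3,20+v/3) for u,v in[(168,139),(266,145),(247,494),(158,489)]];print("s1",rect(c,q,.073))
env.goto((.37,.38,.22),down(0));env.dwell(.2);c=snap("wrist")
q=[(210+u/3,20+v/3) for u,v in[(431,139),(526,146),(491,495),(400,489)]];print("s0",rect(c,q,.073))
pile("t0",.060)
env.goto((.40,-.1,.38),down(0));env.dwell(.3)
snap("scene","u_s");snap("top","u_t");print(st())
E
```

```text
s1 [450.6 345.2  89.4  24.9  -4.2]
s0 [450.9 346.1  88.9  25.4  -3.8]
board [ 546.3 -340.8  138.8   59.3   -2.9] marble [ 546.5 -341.2  169.5   83.6   -2.9]
(array([ 0.3999, -0.1004,  0.38  ]), 0.0449, array([-0.2,  1. , -0.4]), 94.68)
```

View pics/u_s.png

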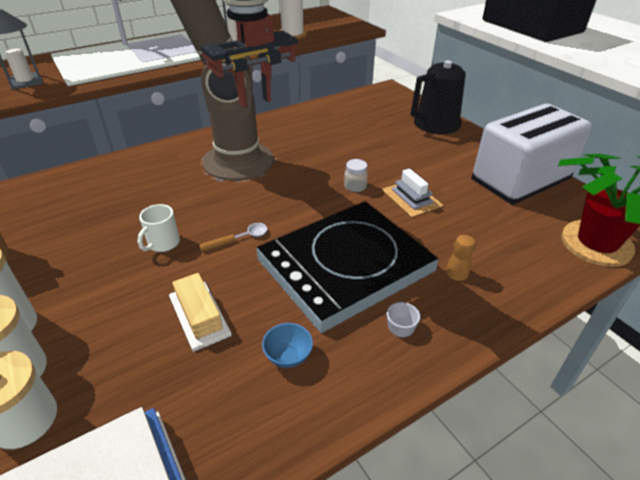

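View pics/u_t.png

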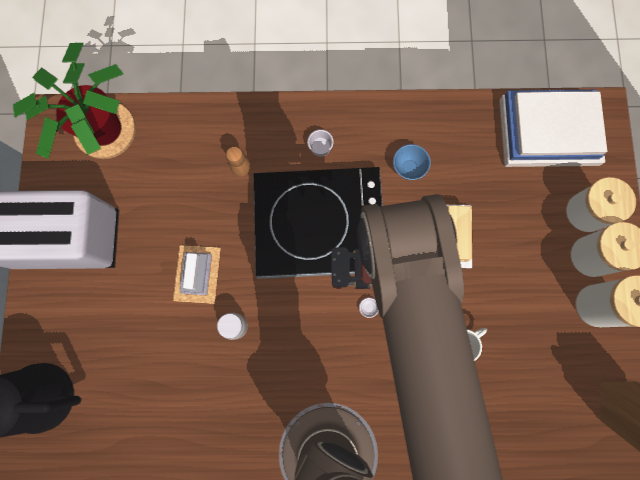

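The final views show the pile on the marble, the hob bare, the block on its mat at (412,190) in the scene view, and the bystanders where they were. I'll take one last look at the block after a short wait, then hand in.

```bash
python3 - <<'E'
from h import *
from cell import hand_in
a=cv2.imread("pics/u_s.png");env.dwell(3);c=snap("scene")
d=cv2.absdiff(a,c["bgr"]).max(2);d0=d[150:360,130:480];print("changed px",(d0>40).sum())
if (d0>40).sum()<60: print(hand_in(),st())
E
```

```text
changed px 0
the job is handed in; nothing more can be done
the job is handed in; nothing more can be done
```

The job is done and handed in after about 98 s of robot time, with nothing moving in the last 3 s before hand-in.

- **Boards:** Three boards were present and all three are stacked on the marble. The first landed about 3 mm off because of a camera bias, so I re-placed it and corrected the later ones. At the last check the top board was within 0.5 mm and 0.1° of the slab's centre and direction. The second board was about 1 mm off along the slab.
- **Scrubbing:** I made one near pass from the touch-panel end and one far pass back. Each was done in four joined moves without lifting. Vertical force at the checks was 8.4–8.9 N, or about 6 mm of sole travel. It read 9.3 N while pressing down before the first pass. The sole ran from the panel line to the glass edge.
- **Block:** It stands on its mat within about 1 mm of the middle and 0.2° of lengthways.
- **Bystanders:** They look unmoved in the overview pictures by eye; I did not measure their positions.
- **Disagreements:** Heights measured from two wrist views came out mostly 1–5 mm below the stated ones, within what calibration error allows. I used the stated heights. Touch agreed to about half a millimetre on the hob and the mat.
- **Upsets:** I saw neither a knocked block nor a slackened grip.

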